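# Park the canister caddy at the coffee bar

### The arm

A 6-joint arm with a two-finger parallel gripper is mounted at the origin on the work surface. World frame = base frame: x ahead of the robot, y to its left, z up, the work surface at z = 0. Lengths are in mm, angles in rad, forces in N, time in s.
With the tool pointing down it reaches from about 350 to 1000 mm from the base axis. Payload 7.1 kg.
Tool frame: the origin (TCP) lies midway between the tips of the shut fingers; the grasp point (between the pads) lies 19 mm behind it; z points along the fingers, y is the direction in which the jaws open and shut (so a half turn about z gives the same grasp; the last joint's range is limited). The gripper opens to 85 mm and grips with 20 to 120 N. Pads are 22 mm wide; open, the fingers measure 114 mm over their backs; the gripper's body (76 mm by 85 mm) begins 54 mm behind the grasp point. The pads swing forward as they close: fully open they stand 13 mm farther back than shut.
Start: joints at [1.093, 0.423, 1.63, -0, 1.089, -0.019], TCP at [276.763, 560.363, 231.319] pointing down, gripper open.
Joint ranges: [-3, 3], [-0.9, 2.11], [0.09, 2.58], [-1.31, 4.45], [0.11, 2.69], [-2.54, 2.54]. Speed limits (rad/s): [2.39, 2.39, 3.01, 3.14, 3.14, 3.14].

### API

Orientations are given as [roll, pitch, yaw] about the fixed x, y, z axes, in that order (R = Rz(yaw) Ry(pitch) Rx(roll)).
In Python, from bench import robot gives the robot as it stands. The module is installed in compiled form; this text tells all that it offers.
- The arm moves only by the shell command python3 -m handwheel 'ROWS' [FORCE]. ROWS is text: rows parted by semicolons, each of 5 numbers parted by spaces: the shift along the tool's x, y, z in m, then the turn about the tool's z in degrees, then the closure, from 0 (fully open) to 1 (shut). A call has 1 to 8 rows; each row is the pose to reach, as a shift and turn from the pose measured when the call began, along the tool's axes at that moment; what a row does not reach only later rows make up. A row lasts 1/10 s, in which the tool goes at most 50 mm and 8.59 degrees, less where a joint would pass 70% of its speed; a pose out of reach is approached as far as the arm can. A call with a gripper value outside its range is refused whole. The fingers move at their own pace and stop on an object; FORCE is the grip in N (left out, the last holds). Time passes only in rows, so rows that repeat a pose let the fingers close. It gives the time, the measured TCP pose, the force and the opening at its end, in the units of the state.
- robot.sense(): the state, without advancing time (a new reading comes with each control period).
- robot.grab_frame(name): name is "side" or "top"; returns the picture (400x640x3 uint8, blue, green, red); there is no depth.
- robot.get_calibration(name): a dict with "fov_y" (degrees; the focal length in pixels is half the picture's height over the tangent of half this angle, whatever the lens; pixels are square), "cx", "cy" (the principal point, pixels), "pose" (4x4, takes a point from camera to world coordinates). Camera axes: x right, y up, looking along -z (the intrinsics and any distortion apply to the point x, -y, -z); pixel columns grow to the right and rows downward; lengths in mm; the calibration is good to about 2 mm. A picture is of the moment at which its call begins. get_calibration takes no time and is no camera call.
- robot.finish_job(): hands the job in, once; it reports no verdict.
The state is a dict: "clock": time; "joint_positions": joint angles; "joint_velocities": joint speeds; "joint_efforts": joint torques, N m; "tcp_pos": TCP position; "orientation": TCP orientation; "wrist_force": force on the tool from outside, world axes, zero at the start; "moment": the same for the moment, N m; "opening": finger opening in mm.
Only numpy, scipy, OpenCV 4.12 (cv2) and the standard library are available. Lean on these libraries where they do the work, as an engineer would, in place of code of your own. Each camera call takes 0.05 s, during which the arm holds its last target. There are 200 camera calls.

### The job

Take the little plywood push caddy with the wooden grip bar and roll it straight ahead, the way its fixed front wheels point, until both rear castors trail straight behind. Then steer it on into the parking bay marked by four dark tape corners on the counter, standing squarely in the middle of it, and let go. Keep it rolling on its wheels all the way: do not lift or tip it.

Things in the scene. Friction and masses are not known exactly. Their poses are not given: they have to be found in the camera images.
- caddy: plywood push caddy, deck 220x100 mm, carrying a fixed canister (top 136 mm high, at x +48). Origin on the counter under mid-deck; x forwards, y left. Wooden grip bar across the rear (100 mm along y, 14 thick along x, 20 high), centre x -85, y 0, z 125 mm, 50 mm free below, 60 ahead: pinch its middle, closing along x. Fixed front wheels at x +75, y +-66 roll along x only, skid if forced. Rolls with under 1 N
- bay: parking bay, to the robot's left of the caddy: four L-shaped corners of flat black tape on the counter (strips 10 mm wide, legs 60 mm) marking a rectangle 260 mm by 200 mm inside. Origin at its middle on the counter; x along its long side, the way the caddy comes in
- castor_left (a joint): swivel castor at the caddy's rear left: pivot 75 mm behind and 75 mm left of the caddy's origin, black 36 mm wheel 18 mm off the pivot. 0 = wheel trails straight behind (caddy's -x), grows anticlockwise from above; -1.57 = sticks out sideways, +-3.14 = forward; whole turns count the same. Swivels freely; 80 mm of straight forward rolling brings it within 0.2 rad of 0
- castor_right (a joint): swivel castor at the caddy's rear right: pivot 75 mm behind and 75 mm right of the caddy's origin, black 36 mm wheel 18 mm off the pivot. 0 = wheel trails straight behind (caddy's -x), grows anticlockwise from above; +1.57 = sticks out sideways, +-3.14 = forward; whole turns count the same. Swivels freely; 80 mm of straight forward rolling brings it within 0.2 rad of 0

How it is judged (in metres and radians):
On the way:
1. both castors trail straight (within 0.3 rad, 17 degrees) after the caddy has rolled at least 40 mm and while it is still more than 100 mm short of the bay's middle ((value of joint castor_left between -0.3 and 0.3 rad or value of joint castor_left between 5.9832 and 6.5832 rad or value of joint castor_left between -6.5832 and -5.9832 rad) and (value of joint castor_right between -0.3 and 0.3 rad or value of joint castor_right between 5.9832 and 6.5832 rad or value of joint castor_right between -6.5832 and -5.9832 rad) and distance of caddy from where it was at the start of the episode above 0.04 m and horizontal distance between caddy and bay above 0.1 m), for 0.2 s.
At the end, for the whole second after the job is handed in: the caddy stands on its wheels, released and at rest, its middle within 20 mm of the bay's middle both along and across the bay, its length within 10 degrees of the bay's long side (x of caddy in the frame of bay between -0.02 and 0.02 m and y of caddy in the frame of bay between -0.02 and 0.02 m and angle between the x axis of caddy and the x axis of bay, either way round below 0.1745 rad and angle between caddy's own z axis and vertical below 0.06 rad and height (world z) of caddy below 0.006 m and linear speed of caddy below 0.02 m/s); the robot touches nothing.
It fails at once if the caddy is lifted (more than 15 mm) or tipped (more than 15 degrees) (height (world z) of caddy above 0.015 m or angle between caddy's own z axis and vertical above 0.26 rad).
It also fails if it takes over 48 s, if anything falls off the work surface, if the arm or the gripper's body presses on something with over 40 N, if the wrist force passes 120 N, or if a joint passes its speed limit or range.

## Working session

There is one attempt and no reset: what is moved stays moved. The work goes in short steps, Python scripts to look and compute and a shell command to move; the robot and the scene stay as the last step left them, time stands still between calls to the robot, and variables do not carry over. Pictures are saved under pics/ and viewed, about 8 in all and at most 12, crops included, and the job is handed in when it is done.

```bash
mkdir -p pics
python3 - <<'E'
from bench import robot
import cv2
for n in("top","side"):
    im=robot.grab_frame(n); cv2.imwrite(f"pics/{n}0.png",im)
    print(n,robot.get_calibration(n))
s=robot.sense();print(s)
E
```

```text
top {'fov_y': 47.759972256415985, 'cx': 315.8328127251426, 'cy': 199.74435296004455, 'pose': array([[ 6.13405428e-03,  9.81729553e-01, -1.90182697e-01,
         3.62608110e+02],
       [-9.99979748e-01,  6.34462986e-03,  4.98365946e-04,
        -3.52034480e+01],
       [ 1.69589940e-03,  1.90175789e-01,  9.81748590e-01,
         9.73633439e+02],
       [ 0.00000000e+00,  0.00000000e+00,  0.00000000e+00,
         1.00000000e+00]])}
side {'fov_y': 43.54457487301606, 'cx': 323.1012482766771, 'cy': 192.07488393198312, 'pose': array([[ 7.74941100e-01,  3.29069090e-01, -5.39610809e-01,
        -6.34747024e+01],
       [-6.31788432e-01,  4.27088830e-01, -6.46868232e-01,
        -7.95951831e+02],
       [ 1.75974087e-02,  8.42204646e-01,  5.38870732e-01,
         6.52230097e+02],
       [ 0.00000000e+00,  0.00000000e+00,  0.00000000e+00,
         1.00000000e+00]])}
{'clock': 0.1, 'joint_positions': array([ 1.09299595e+00,  4.23796304e-01,  1.63062228e+00,  8.04135941e-06,
        1.08859257e+00, -1.89754385e-02]), 'joint_velocities': array([-0.00061646, -0.00147055, -0.0021359 ,  0.00040015, -0.00010325,
        0.00241486]), 'joint_efforts': array([-1.05574753e-03, -5.58427763e+01, -2.82442957e+01, -1.34945858e-04,
        3.03401583e-03,  8.31604268e-06]), 'tcp_pos': array([276.54055663, 559.93343355, 230.60009427]), 'orientation': array([-3.14017454e+00, -3.40329753e-05,  2.68276396e+00]), 'wrist_force': array([ 0.14620624, -0.03554511,  0.12185791]), 'moment': array([ 0.02279528, -0.03033684,  0.01939391]), 'opening': 85.34890787174679}
```

View pics/top0.png

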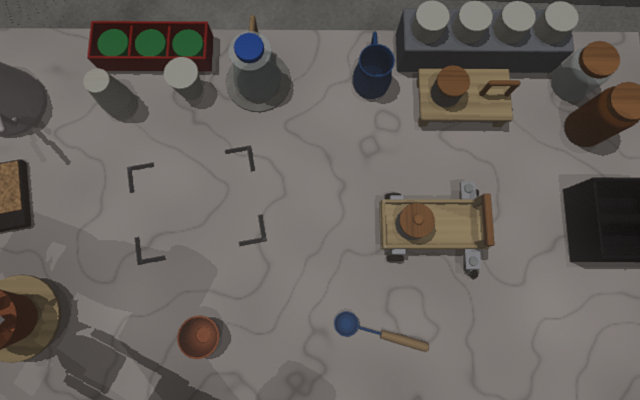

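View pics/side0.png

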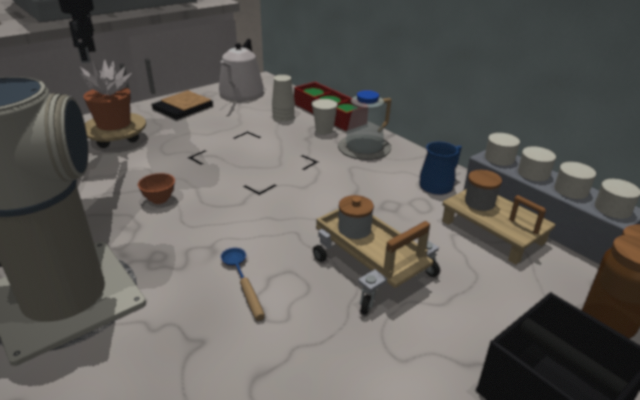

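The wheeled caddy is at about (435,225) with its bar at (487,220), facing image-left (+y). The caddy at (465,95) is a legged decoy. The bay is centred near (196,205) in the top picture. Next I'll measure these with masks.

```bash
cat > h.py <<'E'
import numpy as np,cv2
from bench import robot
def ray(n,uv,z):
    c=robot.get_calibration(n);f=200/np.tan(np.radians(c["fov_y"]/2));P=np.array(c["pose"])
    uv=np.atleast_2d(np.array(uv,float))
    d=np.c_[(uv[:,0]-c["cx"])/f,-(uv[:,1]-c["cy"])/f,-np.ones(len(uv))]@P[:3,:3].T
    return (P[:3,3]+d*((z-P[2,3])/d[:,2])[:,None])[:,:2]
def proj(n,p):
    c=robot.get_calibration(n);f=200/np.tan(np.radians(c["fov_y"]/2));P=np.array(c["pose"])
    q=P[:3,:3].T@(np.array(p,float)-P[:3,3]);return c["cx"]-f*q[0]/q[2],c["cy"]+f*q[1]/q[2]
def bar(im,box):
    "bar top: brown blob in box (u0,v0,u1,v1) -> centre, long axis dir"
    u0,v0,u1,v1=box;h=cv2.cvtColor(im[v0:v1,u0:u1],cv2.COLOR_BGR2HSV)
    m=cv2.inRange(h,(3,110,40),(14,255,255));m=cv2.morphologyEx(m,cv2.MORPH_OPEN,np.ones((2,2)))
    c=max(cv2.findContours(m,0,2)[0],key=cv2.contourArea)
    return cv2.minAreaRect(c),cv2.boxPoints(cv2.minAreaRect(c))+[u0,v0],cv2.contourArea(c)
E
python3 - <<'E'
from h import *
im=cv2.imread("pics/top0.png")
r,b,a=bar(im,(470,180,510,260));print("bar",r,a,b.tolist());print(ray("top",b,135).round(1).tolist())
g=cv2.cvtColor(im,cv2.COLOR_BGR2GRAY)
m=np.zeros_like(g);m[135:275,115:275]=cv2.inRange(g[135:275,115:275],0,75)
cs=[c for c in cv2.findContours(m,0,2)[0] if cv2.contourArea(c)>60]
pts=[]
for c in cs:
    t=cv2.minEnclosingTriangle(c)[1][:,0];L=[np.linalg.norm(t[i]-t[(i+1)%3]) +np.linalg.norm(t[i]-t[i-1]) for i in range(3)]
    k=t[int(np.argmin(L))];pts.append(k);print(cv2.contourArea(c),k,ray("top",k,0).round(1))
cv2.imwrite("pics/crop0.png",np.hstack([cv2.resize(im[150:290,365:505],(390,390),interpolation=2),cv2.resize(im[135:275,125:265+0],(390,390),interpolation=2)]))
E
```

```text
bar ((19.349998474121094, 40.04999542236328), (50.46628952026367, 6.519201755523682), 85.60128784179688) 276.5 [[484.164701461792, 195.14117622375488], [490.664701461792, 194.64117622375488], [494.5352954864502, 244.9588165283203], [488.0352954864502, 245.4588165283203]]
[[536.0, -354.7], [537.1, -367.1], [441.7, -367.9], [440.7, -355.7]]
178.5 [137.26994 264.69937] [[407.5 344.6]]
156.5 [266.35135 241.10811] [[459.7  70.5]]
140.5 [126.87273 166.85454] [[623.  385.2]]
140.0 [250.87704 145.13934] [[675.3 111. ]]
```

View pics/crop0.png

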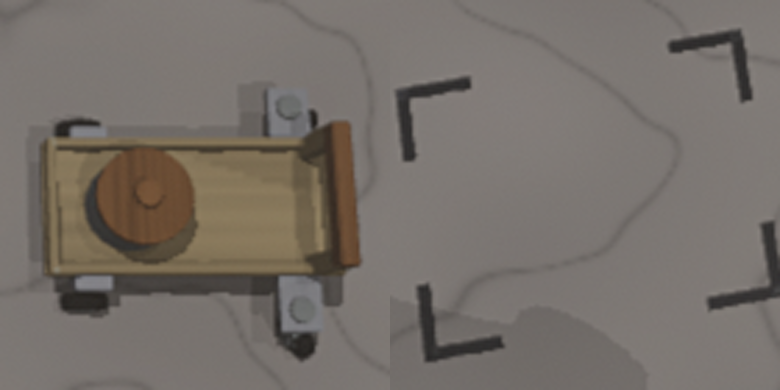

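Measured positions (mm):
- **Bay:** centre (541,228), heading 100.8°. The tape rectangle comes out at 279×219 mm outside, as expected.
- **Caddy:** bar at (489,-361), heading about 90.5°.

Next is a move to above the bar.

```bash
cat >> h.py <<'E'
def to(x,y,z,psi):
    "world TCP goal (mm, yaw deg) -> row numbers in present tool axes"
    from scipy.spatial.transform import Rotation as R
    s=robot.sense();M=R.from_euler("xyz",s["orientation"]).as_matrix()
    d=M.T@(np.array([x,y,z])-s["tcp_pos"])/1e3
    t=-((psi-np.degrees(s["orientation"][2])+180)%360-180)
    return d.round(4).tolist(),round(t,2)
E
python3 -c "
from h import *
print(to(489,-361,200,180.5))"
```

```text
([-0.5984, -0.7315, 0.0316], np.float64(-26.79))
```

```bash
R="" ; python3 -m handwheel '-0.598 -0.732 0.02 -26.8 0; -0.598 -0.732 0.02 -26.8 0; -0.598 -0.732 0.02 -26.8 0; -0.598 -0.732 0.02 -26.8 0; -0.598 -0.732 0.02 -26.8 0; -0.598 -0.732 0.02 -26.8 0; -0.598 -0.732 0.02 -26.8 0; -0.598 -0.732 0.02 -26.8 0'; python3 -c "
from h import *
print(to(489,-361,200,180.5))"
```

```text
clock: 0.9
tcp_pos: [366.1, 168.8, 222.9]
orientation: [-3.14, -0.0, -3.132]
wrist_force: [1.7, -0.5, 0.3]
opening: 85.2
([-0.1178, -0.5309, 0.0236], np.float64(0.05))
```

```bash
python3 -m handwheel '-0.118 -0.531 0.024 0 0; -0.118 -0.531 0.024 0 0; -0.118 -0.531 0.024 0 0; -0.118 -0.531 0.024 0 0; -0.118 -0.531 0.024 0 0; -0.118 -0.531 0.024 0 0; -0.118 -0.531 0.024 0 0; -0.118 -0.531 0.024 0 0' && python3 -m handwheel '-0.041 -0.18 0.009 0 0; -0.041 -0.18 0.009 0 0; -0.041 -0.18 0.009 0 0; -0.041 -0.18 0.009 0 0; -0.041 -0.18 0.009 0 0'; python3 -c "
from h import *
print(to(489,-361,200,180.5))
cv2.imwrite('pics/side1.png',robot.grab_frame('side')[150:350,250:550])"
```

```text
clock: 1.7
tcp_pos: [456.1, -220.8, 205.6]
orientation: [-3.141, -0.001, -3.133]
wrist_force: [0.8, 1.0, 0.2]
opening: 85.3
clock: 2.2
tcp_pos: [499.1, -404.8, 196.0]
orientation: [-3.139, 0.0, -3.136]
wrist_force: [-0.3, 0.0, -0.8]
opening: 85.8
([0.0099, 0.0439, -0.0041], np.float64(-0.17))
```

View pics/side1.png

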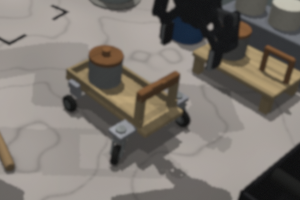

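The view shows the gripper past the bar, because the second call added to motion still settling from the first. I'll correct sideways and then go down.

```bash
python3 -m handwheel '0.01 0.044 -0.004 0 0; 0.01 0.044 -0.004 0 0; 0.01 0.044 -0.004 0 0'; python3 -c "
from h import *
print(to(489,-361,106,180.5))
im=robot.grab_frame('side');print(proj('side',(489,-361,125)))
cv2.imwrite('pics/side2.png',cv2.resize(im[150:310,330:530],(600,480)))"
```

```text
clock: 2.55
tcp_pos: [487.7, -356.3, 199.8]
orientation: [3.141, -0.002, -3.133]
wrist_force: [0.1, -0.0, -0.1]
opening: 85.6
([-0.0015, -0.0047, 0.0938], np.float64(-0.02))
(np.float64(406.63226334096834), np.float64(236.41500655551704))
```

View pics/side2.png

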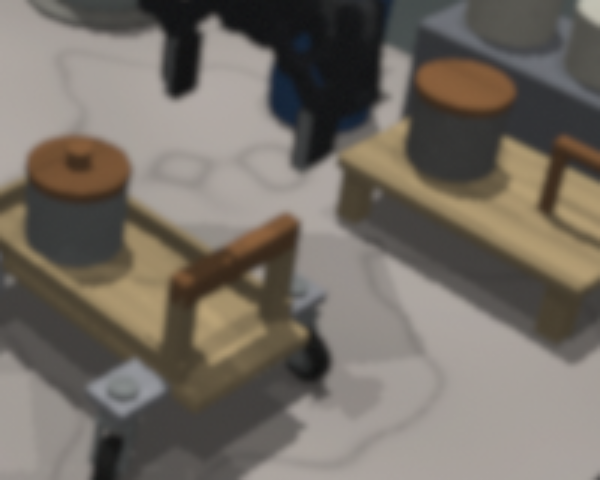

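The projected bar centre lands on the bar (crop about (235,258)), and the jaws straddle it. Going down and closing gently.

```bash
python3 -m handwheel '-0.001 -0.005 0.094 0 0; -0.001 -0.005 0.094 0 0; -0.001 -0.005 0.094 0 0; -0.001 -0.005 0.094 0 0' && python3 -m handwheel '0 0 0 0 1; 0 0 0 0 1; 0 0 0 0 1; 0 0 0 0 1; 0 0 0 0 1; 0 0 0 0 1; 0 0 0 0 1; 0 0 0 0 1' 50
```

```text
clock: 3.0
tcp_pos: [489.0, -362.2, 106.1]
orientation: [3.141, -0.002, -3.134]
wrist_force: [0.0, -0.3, 0.3]
opening: 85.0
clock: 3.8
tcp_pos: [489.5, -362.6, 106.8]
orientation: [-3.141, -0.001, -3.134]
wrist_force: [-0.6, 0.9, 6.1]
opening: 13.2
```

Gripped, with an opening of 13 mm. Rolling straight ahead.

```bash
python3 -m handwheel '0 0.008 0 0 1; 0 0.02 0 0 1; 0 0.032 0 0 1; 0 0.044 0 0 1; 0 0.056 0 0 1; 0 0.068 0 0 1; 0 0.080 0 0 1; 0 0.092 0 0 1' && python3 -m handwheel '0 0.01 0 0 1; 0 0.014 0 0 1; 0 0.014 0 0 1;0 0.014 0 0 1'
python3 - <<'E'
from h import *
im=robot.grab_frame("top");cv2.imwrite("pics/top1.png",cv2.resize(im[150:290,325:505],(720,560)))
E
```

```text
clock: 4.6
tcp_pos: [488.8, -269.5, 106.8]
orientation: [-3.141, -0.001, -3.133]
wrist_force: [-0.4, -1.6, 4.4]
opening: 12.8
clock: 5.0
tcp_pos: [488.8, -255.6, 106.8]
orientation: [-3.141, -0.001, -3.133]
wrist_force: [-0.7, 0.7, 4.2]
opening: 12.8
```

View pics/top1.png

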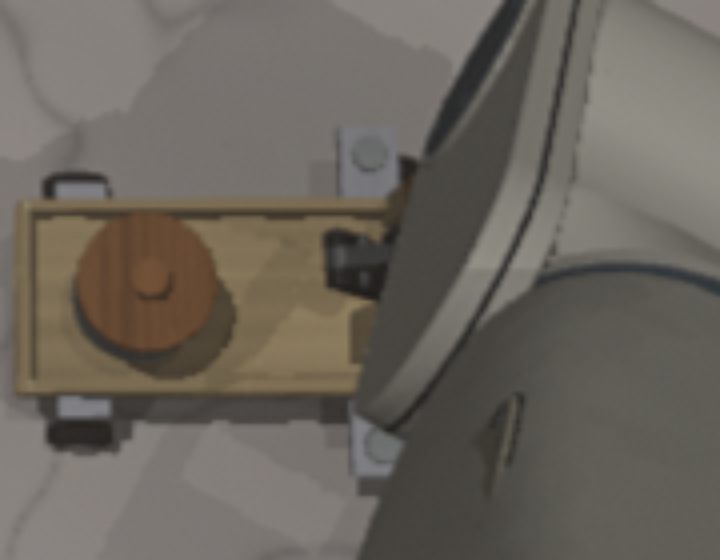

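The left castor plate is at crop (370,150) with its wheel behind it. The castors appear to trail. Next is the S-curve path for the front axle, expressed as tool rows.

```bash
cat >> h.py <<'E'
from scipy.interpolate import CubicHermiteSpline as H
from scipy.spatial.transform import Rotation as Ro
hd=lambda a:np.array([np.cos(a),np.sin(a)])
BAY=np.array([541.4,227.8]);BT=np.radians(100.8)
def plan(step=20,off=0.,k=8):
    "Front axle spline from present pose (caddy heading = tool heading+off) to the bay; print next rows"
    s=robot.sense();G=s["tcp_pos"][:2];psi=s["orientation"][2];a0=(psi-np.pi/2+off)%(2*np.pi)
    F=G+160*hd(a0);E=BAY+75*hd(BT);L=np.linalg.norm(E-F)
    sp=H([0,L],[F,E],[hd(a0),hd(BT)]);n=int(np.ceil(L/step));u=np.linspace(0,L,n+1)[1:]
    P=sp(u);D=sp(u,1);A=np.unwrap(np.arctan2(D[:,1],D[:,0]));M=Ro.from_euler("xyz",s["orientation"]).as_matrix()
    print("rows left",n,"headings",np.degrees(A).round(1).tolist())
    for p,a in list(zip(P,A))[:k]:
        g=p-160*hd(a)-G;d=M.T@np.r_[g,0]/1e3
        print(*d[:2].round(4),round(-np.degrees(a-a0),1))
E
python3 - <<'E'
from h import *
print("canister seen",ray("top",(363,219.7),142),ray("top",(361.5,220),136))
plan(20,0,24)
E
```

```text
canister seen [[ 486.47983745 -123.5657769 ]] [[ 486.78812984 -121.38596565]]
rows left 20 headings [87.8, 85.4, 83.4, 81.7, 80.4, 79.4, 78.7, 78.4, 78.4, 78.7, 79.4, 80.4, 81.7, 83.4, 85.4, 87.8, 90.5, 93.6, 97.1, 100.8]
0.0071 0.0201 2.7
0.0123 0.0405 5.1
0.0158 0.0611 7.1
0.0176 0.0817 8.8
0.0179 0.1022 10.1
0.0169 0.1226 11.1
0.0147 0.1429 11.7
0.0114 0.163 12.1
0.0071 0.1829 12.1
0.002 0.2026 11.7
-0.0038 0.2221 11.1
-0.0102 0.2414 10.1
-0.0171 0.2606 8.8
-0.0246 0.2798 7.1
-0.0323 0.299 5.1
-0.0403 0.3183 2.7
-0.0485 0.3378 -0.1
-0.0566 0.3578 -3.2
-0.0644 0.3783 -6.6
-0.0718 0.3995 -10.3
```

```bash
python3 -m handwheel '0.0071 0.020 0 2.7 1; 0.0123 0.0405 0 5.1 1; 0.0158 0.061 0 7.1 1; 0.0176 0.0817 0 8.8 1; 0.0179 0.102 0 10.1 1; 0.0169 0.1226 0 11.1 1; 0.0147 0.143 0 11.7 1; 0.0114 0.163 0 12.1 1' && python3 -m handwheel '0 0 0 0 1; 0 0 0 0 1'
python3 - <<'E'
from h import *
im=robot.grab_frame("top");cv2.imwrite("pics/top2.png",cv2.resize(im[130:290,220:460],(780,520)))
s=robot.sense();a=s["orientation"][2]-np.pi/2;c=s["tcp_pos"][:2]+133*hd(a)
print("canister expected",c,proj("top",(*c,136)))
plan(20,0,16)
E
```

```text
clock: 5.85
tcp_pos: [476.3, -92.7, 106.8]
orientation: [-3.141, -0.001, 2.937]
wrist_force: [-0.1, 0.1, 4.3]
opening: 13.0
clock: 6.05
tcp_pos: [476.4, -92.8, 106.8]
orientation: [-3.14, -0.001, 2.938]
wrist_force: [-0.7, 1.2, 4.2]
opening: 13.5
canister expected [503.29621746  37.0618304 ] (np.float64(277.08767944264315), np.float64(210.76933925404467))
rows left 12 headings [78.4, 78.8, 79.5, 80.6, 81.9, 83.6, 85.6, 87.9, 90.6, 93.7, 97.1, 100.8]
-0.0003 0.02 -0.1
-0.0014 0.0401 -0.5
-0.0031 0.0603 -1.3
-0.0054 0.0805 -2.3
-0.0081 0.1009 -3.6
-0.0112 0.1214 -5.3
-0.0145 0.1419 -7.3
-0.0181 0.1627 -9.7
-0.0216 0.1837 -12.3
-0.0251 0.205 -15.4
-0.0284 0.2267 -18.8
-0.0311 0.249 -22.5
```

View pics/top2.png

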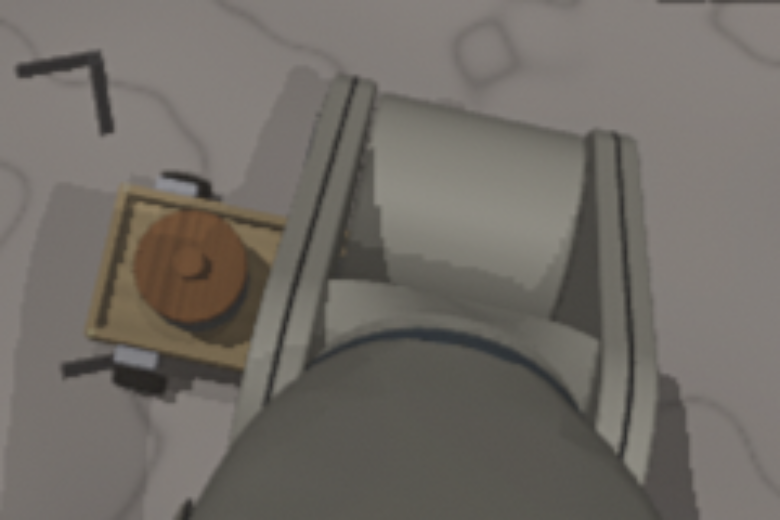

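The lid centre at about (278.5,212) agrees with the expected (277,211) to about 3 mm, so the grip is rigid and the heading right. Continuing.

```bash
python3 -m handwheel '-0.0003 0.020 0 -0.1 1; -0.0014 0.040 0 -0.5 1; -0.0031 0.060 0 -1.3 1; -0.0054 0.0805 0 -2.3 1; -0.0081 0.101 0 -3.6 1; -0.0112 0.1214 0 -5.3 1; -0.0145 0.142 0 -7.3 1; -0.0145 0.142 0 -7.3 1'
python3 - <<'E'
from h import *
plan(16,0,8)
E
```

```text
clock: 6.9
tcp_pos: [520.4, 43.7, 106.8]
orientation: [-3.141, 0.0, 3.066]
wrist_force: [0.3, 0.9, 6.8]
opening: 13.0
rows left 7 headings [87.7, 89.7, 91.8, 94.0, 96.2, 98.4, 100.8]
-0.0053 0.0142 -2.0
-0.0103 0.0285 -4.0
-0.0148 0.0431 -6.1
-0.019 0.0579 -8.3
-0.0228 0.0728 -10.5
-0.0262 0.0879 -12.8
-0.0292 0.1031 -15.1
```

```bash
python3 -m handwheel '-0.0053 0.0142 0 -2 1; -0.0103 0.0285 0 -4 1; -0.0148 0.043 0 -6.1 1; -0.019 0.058 0 -8.3 1; -0.0228 0.073 0 -10.5 1; -0.0262 0.088 0 -12.8 1; -0.0292 0.103 0 -15.1 1; -0.0292 0.103 0 -15.1 1' && python3 -m handwheel '0 0 0 0 1; 0 0 0 0 1'
python3 - <<'E'
from h import *
im=robot.grab_frame("top");cv2.imwrite("pics/top3.png",cv2.resize(im[130:280,100:340],(800,500)))
s=robot.sense();a=s["orientation"][2]-np.pi/2;o=s["tcp_pos"][:2]+85*hd(a);c=o+48*hd(a)
R=np.array([hd(BT),hd(BT+np.pi/2)]);print("in bay",R@(o-BAY),np.degrees(a)%360-100.8,"can px",proj("top",(*c,136)))
E
```

```text
clock: 7.7
tcp_pos: [558.1, 144.6, 106.8]
orientation: [-3.141, 0.001, -2.952]
wrist_force: [-0.4, -0.3, 7.8]
opening: 13.1
clock: 7.9
tcp_pos: [558.3, 143.5, 106.8]
orientation: [-3.141, 0.001, -2.953]
wrist_force: [-0.3, 2.1, 4.9]
opening: 13.2
in bay [-1.07869937 -0.79680738] -0.027523079869624212 can px (np.float64(152.18176454580592), np.float64(194.27432091575417))
```

View pics/top3.png

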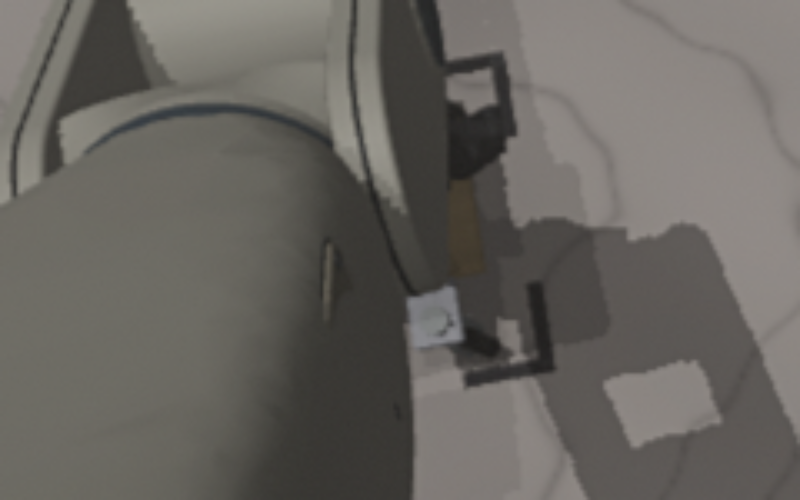

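By arm pose the caddy is within 1–2 mm of the bay's middle. The arm hides it, showing only the left castor plate near (231,226) full-frame. Releasing, lifting clear, then checking.

```bash
python3 -m handwheel '0 0 0 0 0.5; 0 0 0 0 0; 0 0 0 0 0; 0 0 0 0 0; 0 0 0 0 0; 0 0 0 0 0; 0 0 0 0 0;0 0 0 0 0' && python3 -m handwheel '0 0 -0.03 0 0; 0 0 -0.06 0 0; 0 0 -0.1 0 0; 0 0 -0.13 0 0; 0 0 -0.13 0 0; 0 0 -0.13 0 0' && python3 -m handwheel '0 -0.05 0 0 0; 0 -0.1 0 0 0; 0 -0.15 0 0 0; 0 -0.2 0 0 0; 0 -0.25 0 0 0; 0 -0.3 0 0 0; 0 -0.3 0 0 0; 0 -0.3 0 0 0'
python3 - <<'E'
from h import *
im=robot.grab_frame("top");cv2.imwrite("pics/top4.png",im);cv2.imwrite("pics/top4c.png",cv2.resize(im[130:280,100:300],(800,600)))
h=cv2.cvtColor(im,cv2.COLOR_BGR2HSV)
for o,t in((-85,135),(48,136)):
    c=BAY+o*hd(BT);u,v=proj("top",(*c,t));print(o,"expected px",u,v)
E
```

```text
clock: 8.75
tcp_pos: [558.2, 143.4, 106.8]
orientation: [-3.141, 0.0, -2.954]
wrist_force: [0.9, 0.3, 0.1]
opening: 85.3
clock: 9.35
tcp_pos: [558.3, 143.6, 237.4]
orientation: [-3.141, 0.002, -2.953]
wrist_force: [0.2, -0.0, -0.6]
opening: 85.7
clock: 10.15
tcp_pos: [613.3, -152.1, 235.4]
orientation: [3.141, -0.001, -2.956]
wrist_force: [0.4, 0.5, 0.5]
opening: 85.2
-85 expected px 221.4499190916676 182.51342334824378
48 expected px 151.6627524372613 194.79295536372229
```

View pics/top4c.png

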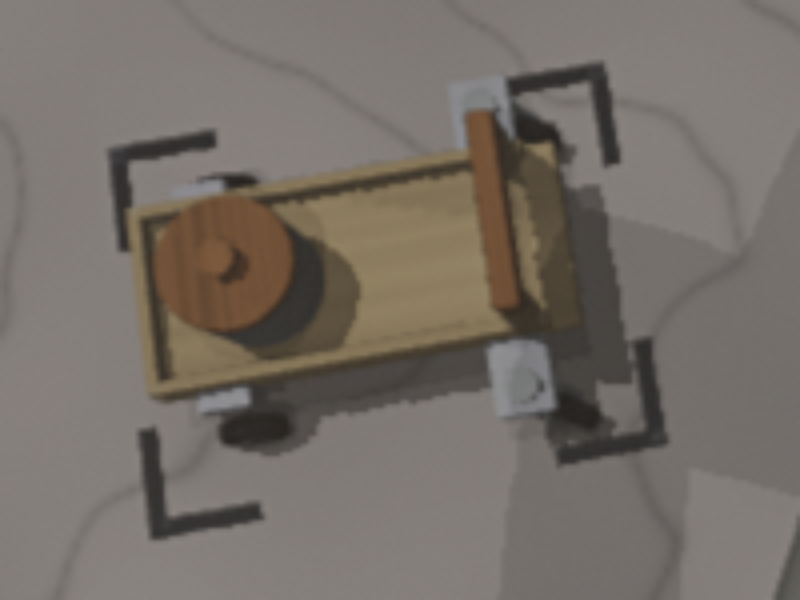

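Run:
```python
from h import *
R=np.array([hd(BT),hd(BT+np.pi/2)])
b=ray("top",(223.3,182.3),135)[0];print("bar->middle in bay",R@(b+85*hd(BT)-BAY))
c=ray("top",[(132.5,183),(138.7,228.7),(245,211.2),(238.2,165.7)],65);print("deck mid in bay (z~65)",R@(c.mean(0)-BAY),"heading",np.degrees(np.arctan2(*(c[0]+c[1]-c[2]-c[3])[::-1])))
print(robot.finish_job())
```

```text
bar->middle in bay [-3.52337867  0.22420234]
deck mid in bay (z~65) [-3.16425175 -0.92156616] heading 99.96295891783086
the job is handed in; nothing more can be done
None
```

The caddy is parked in the bay, released and standing on its wheels, and the job is handed in at about 10 s of the 48 s allowed. The hand-in gave no verdict.

I pinched the bar and rolled the caddy about 107 mm straight ahead. I then steered it through an S-curve along its front wheels' rolling line, let go, lifted clear and backed the arm off.

**Position:** in the last top view, the bar puts the caddy 3.5 mm short of the bay's middle and within 1 mm sideways. The deck outline agrees, at 3.2 mm short and 0.9 mm to the right, with a heading within 1° of the bay's. The limits are 20 mm and 10°.

**Checks that disagreed or stayed weak:**
- **Canister lid:** it appeared 3–4 pixels (about 6–9 mm) off where I expected it. I think the lid sits lower than the 136 mm I assumed; I did not confirm this, but even that offset is within the limit.
- **Castors:** after the straight roll the arm hid most of both, so I judged that they trailed straight from the distance rolled and the part of the left one I could see. I did not measure their angles. In the final view they are angled from the last turn, which the end check does not ask about.

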